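# Seat a rechargeable cell in the spring bay of the bench charger

## Robot

A 6-joint arm with a two-finger parallel gripper is mounted at the origin on a cart in front of the work surface, level with it; the furniture and walls round the work are solid. World frame = base frame: x ahead of the robot, y to its left, z up, the work surface at z = 0. Lengths are in mm, angles in rad, forces in N, time in s.
With the tool pointing down it reaches from about 300 to 950 mm from the base axis. Payload 3.1 kg.
Tool frame: the origin (TCP) lies between the finger pads; the fingertips stand 25 mm ahead of it and the grasp point (between the pads) lies 6 mm ahead of it (manip.tip_extent is the distance from the TCP to the fingertips, in mm); y points along the fingers, x is the direction in which the jaws open and shut, and the axes are right-handed (so a half turn about y gives the same grasp; the last joint's range is limited). The gripper opens to 85 mm and grips with 20 to 120 N. Pads are 22 mm wide; open, the fingers measure 114 mm over their backs; the gripper's body (76 mm by 85 mm) begins 54 mm behind the grasp point. The pads swing forward as they close: fully open they stand 13 mm farther back than shut.
Start: joints at [1.108, 0.308, 1.634, -0, 1.2, -0.07], TCP at [239.261, 577.396, 256.272] pointing down, gripper open.
Joint ranges: [-3.06, 3.06], [-0.79, 1.96], [0.05, 2.63], [-1.19, 4.34], [0.05, 2.64], [-2.94, 2.94]. Speed limits (rad/s): [2.79, 2.79, 3.14, 3.14, 3.14, 3.14].

## Interface

Orientations are given as [roll, pitch, yaw] about the fixed x, y, z axes, in that order (R = Rz(yaw) Ry(pitch) Rx(roll)).
In Python, from cell import manip gives the robot as it stands.
- The arm moves only by the tool step_arm, never from a script. Its argument "commands" is a list of rows, each a list of 3 entries, a list of its own where there are three numbers: the closure, from -1 (fully open) to 1 (shut), so that 0 is half open, then the shift along the tool's x, y, z in cm, then the turn, a rotation vector about the tool's x, y, z in rad. A call has 1 to 5 rows; each row shifts and turns the commanded pose from where the row before left it, along the tool's axes as they then stand; what a row does not reach is not made up. A row lasts 1/8 s, in which the tool goes at most 62.5 mm and 10.7 degrees, less where a joint would pass 70% of its speed; a pose out of reach is approached as far as the arm can. A call with a gripper value outside its range is refused whole. The fingers move at their own pace and stop on an object; "squeeze" is the grip in N (left out, the last holds). Time passes only in rows, so rows that do not move let the fingers close. It gives the time, the measured TCP pose, the force and the opening at its end, in the units of the state.
- manip.get_obs(): the state, without advancing time (a new reading comes with each control period).
- manip.read_camera(name): name is "scene" or "top"; returns (picture, depth): 480x640x3 uint8, blue, green, red; 480x640 float32, mm along the optical axis (not along the pixel's ray), 0 where there is no reading.
- manip.camera_info(name): a dict with "fx", "fy", "cx", "cy" (pixels), "R" (3x3) and "t" (3): a world point X has camera coordinates R X + t. Camera axes: x right, y down, z forward; pixel columns grow to the right and rows downward; lengths in mm; the calibration is good to about 2 mm. A picture is of the moment at which its call begins. camera_info takes no time and is no camera call.
- manip.hand_in(): hands the job in, once; it reports no verdict.
Trained networks look in the newest picture that a camera, given by its name, has taken for a name from the list of things; names that differ only in an ending like _2 or _b are one class to them, and where a whole thing is asked for, a point or a joint stands for the part that bears it (a point fixed in the world has none). Each returns a list of dicts, best first, with "score" (0 to 1); they miss things now and then, are a little off and sometimes report something else, mostly with a low value. They report only what shows in the picture. A call takes as long as a camera call. They do not tell look-alikes from the thing itself.
- manip.masks_of(thing, camera): "region" (480x640 bool, what is visible of it) and "bbox" ([left, top, right, bottom] in pixels, round what is visible of it).
The state is a dict: "time_s": time; "joint_positions": joint angles; "joint_vel": joint speeds; "tau": joint torques, N m; "position": TCP position; "tool_rot": TCP orientation; "force": force on the tool from outside, world axes, zero at the start; "torque": the same for the moment, N m; "opening": opening from 0.0 (shut) to 1.0 (fully open).
Only numpy, scipy, OpenCV 4.12 (cv2) and the standard library are available. Lean on these libraries where they do the work, as an engineer would, in place of code of your own. Each camera call takes 0.05 s, during which the arm holds its last target.

## Task

Take the cylindrical cell from its wire rest and load it into the bay of the bench charger: flat end first, in under the hood against the spring contact, press the spring back, then tip the nub end down behind the end stop and let go, so that the cell lies fully home, level on the bay floor. Be gentle: never bear on the charger with the cell harder than its spring needs (25 N in all is too much), and leave the other things on the worktop where they are.

Things in the scene. Friction and masses are not known exactly. Their poses are not given: they have to be found in the camera images.
- cell_center (a point): Loose grey cylinder cell, 26 mm diameter, 80 mm long (78 mm body and at one end a steel nub, 10 mm diameter, 2 mm high), about 0.11 kg; starts lying level in the wire rest. The point is the cell's centre on its axis. x runs along the cell from the flat end (-40 mm) to the tip of the nub (+40 mm); y and z are radial.
- cell_nub (a point): Centre of the tip of the cell's nub, 40 mm from the centre along the cell's x axis.
- rest: Wire rest of the cell, fixed: white plate 96 x 50 x 6 mm with two steel bars along x that carry the cell and a plate 24 mm high beyond each end of it. Origin at the centre of its underside. The cell's axis lies along x, 25 mm above the worktop, nub towards +x; the cell's middle is free at the sides.
- charger: Bench charger, fixed: white base 156 x 76 x 8 mm; clamped on it a carriage (spring housing, bay floor, end stop in one). Origin on the worktop under the bay's middle; x runs along the bay from spring to end stop, z up. The carriage stands up to 9 mm off its middle position, either way along x: where is NOT reported, it must be felt or seen. The points are for the middle position.
- bay_mid (a point): Centre of the bay floor (carriage in mid position), 16 mm above the worktop. Rails 9 mm high, 33 mm apart, stand beside the bay 20 to 36 mm from here towards both ends; its middle is open for fingers. Seated, the cell lies level along the charger's x, pressed down on the floor (axis 13 mm above it), nub on the end stop; the spring's grip can hold it high. The free bay is 75 mm long.
- spring_mid (a point): Centre of the free spring contact's face (carriage in mid position), 35 mm from the bay's middle towards -x, 13 mm above the floor: a steel disc of 12 mm diameter. It gives way towards -x by 9 mm at most: 2 N to start it, 1 N more per mm (7 N with the cell seated, 11 N at the end of travel, then hard). The housing's wall is 16 mm behind the free face.
- hood_mid (a point): Middle of the lower front edge of the hood over the spring contact (carriage in mid position), 38 mm from the bay's middle towards -x, 31.5 mm above the floor; the hood is 4 mm thick, 42 mm wide. The flat end goes in under it low, the cell tilted nub end up by 17 to 28 degrees; with the spring kept pressed back 6.5 to 8.5 mm the nub end then passes the end stop as it is tipped down.
- stop_mid (a point): Point on the face of the end stop (carriage in mid position) where the nub rests, 40 mm from the bay's middle towards +x, 13 mm above the floor. The end stop is a white wall 19 mm high above the floor, 38 mm wide, 11 mm thick.
- timer: Bystander: loose bench timer, 66 x 62 x 22 mm; origin at the centre of its underside.
- petri_dish: Bystander: loose small petri dish, 61 mm diameter, 14 mm high; origin at the centre of its underside.
There are look-alikes about, which are no part of the job. Leave any brown or turquoise look-alike of the part that bears cell_center alone. Leave any green look-alike of the rest alone.

How it is judged:
By the outcome, as a careful person would: the job done as asked, in the order asked, and still so for the second after the job is handed in, with the robot touching nothing.
It also fails if it takes over 72 s, if anything falls off the work surface, if the arm or the gripper's body presses on something with over 40 N, if the wrist force passes 120 N, or if a joint passes its speed limit or range.

## Working session

There is one attempt and no reset: what is moved stays moved. The work goes in short steps, Python scripts to look and compute and a tool call to move; the robot and the scene stay as the last step left them, time stands still between calls to the robot, and variables do not carry over. Pictures are saved under pics/ and viewed, and the job is handed in when it is done.

Besides the shell and the picture viewer there is one more tool, called after "Request:" by a JSON object that holds its "method" and its "body", one argument or row to a line. step_arm: Moves the arm, as the interface text tells. Its arguments: {"type":"object","properties":{"commands":{"type":"array"},"squeeze":{"type":"number"}},"required":["commands"]}

```bash
ls; mkdir -p pics
python3 - <<'E'
from cell import manip
import cv2
print(manip.get_obs(), manip.tip_extent)
for n in("scene","top"):
    p,d=manip.read_camera(n); cv2.imwrite(f"pics/{n}0.png",p); 
    import numpy as np; np.save(f"pics/{n}0_d.npy",d)
    print(n,manip.camera_info(n))
E
```

```text
pics
{'time_s': 0.0, 'joint_positions': array([ 1.10831791e+00,  3.09000976e-01,  1.63519776e+00,  1.58846994e-05,
        1.19966996e+00, -6.97312007e-02]), 'joint_vel': array([-0.00139951,  0.00036259, -0.00029836, -0.00060282,  0.00079021,
       -0.00127666]), 'tau': array([ 5.37255437e-04, -4.15260780e+01, -2.76662225e+01,  4.53039377e-06,
        1.03098169e-02, -5.31319756e-06]), 'position': array([238.90419974, 576.71500172, 255.04416121]), 'tool_rot': array([-1.57062299,  0.00226948,  1.17804353]), 'force': array([-0.66840622, -0.33313903, -0.3579296 ]), 'torque': array([ 0.03766731,  0.02581315, -0.02610302]), 'opening': 1.0029397725054454} 25.0
scene {'fx': 589.818946823414, 'fy': 589.818946823414, 'cx': 311.8696002414963, 'cy': 252.26488750546014, 'R': array([[-0.85165474, -0.52392199,  0.01378202],
       [-0.241634  ,  0.36917865, -0.89739631],
       [ 0.46507763, -0.76760203, -0.44101012]]), 't': array([ 327.25870757,  247.13463359, 1364.03125756])}
top {'fx': 441.8181624249081, 'fy': 441.8181624249081, 'cx': 312.8369148794601, 'cy': 242.80767439605071, 'R': array([[ 0.00497971, -0.99980264,  0.01923245],
       [-0.9867434 , -0.00803265, -0.16208926],
       [ 0.16221176, -0.01817033, -0.98658866]]), 't': array([-200.58068113,  469.2227771 , 1023.82109433])}
```

View pics/scene0.png

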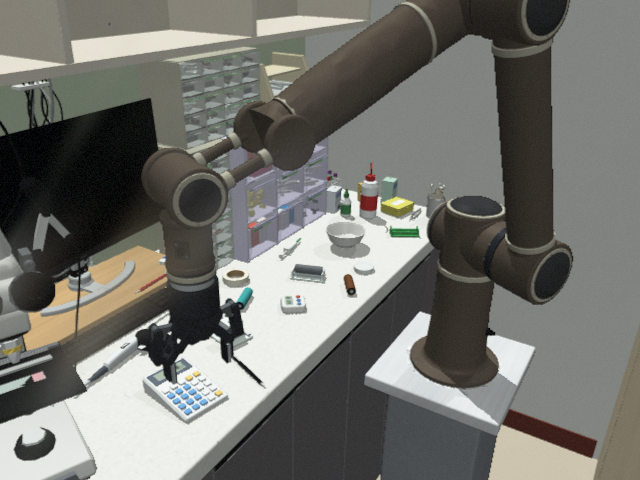

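View pics/top0.png

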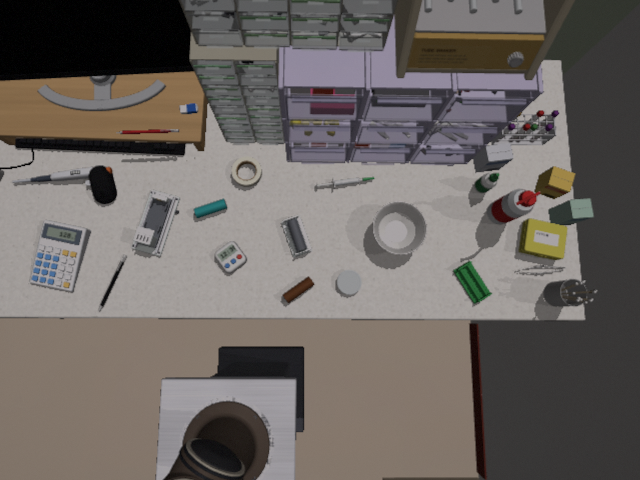

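The grey cell in the white wire rest is at top (296,237) and scene (308,271). The look-alikes are turquoise (210,208), brown (298,290) and the green rest (472,283). The charger is at top (156,223), and the gripper partly hides it in the scene view. I'll confirm this in enlarged crops.

Run:
```python
import cv2
p=cv2.imread("pics/top0.png")
a=cv2.resize(p[205:270,265:330],None,fx=6,fy=6,interpolation=cv2.INTER_CUBIC)
b=cv2.resize(p[185:263,123:190],(390,454),interpolation=cv2.INTER_CUBIC)
c=cv2.copyMakeBorder(a,0,454-390,0,0,cv2.BORDER_CONSTANT)
cv2.imwrite("pics/crop1.png",cv2.hconcat([c,b]))
```

```text
(no output)
```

View pics/crop1.png

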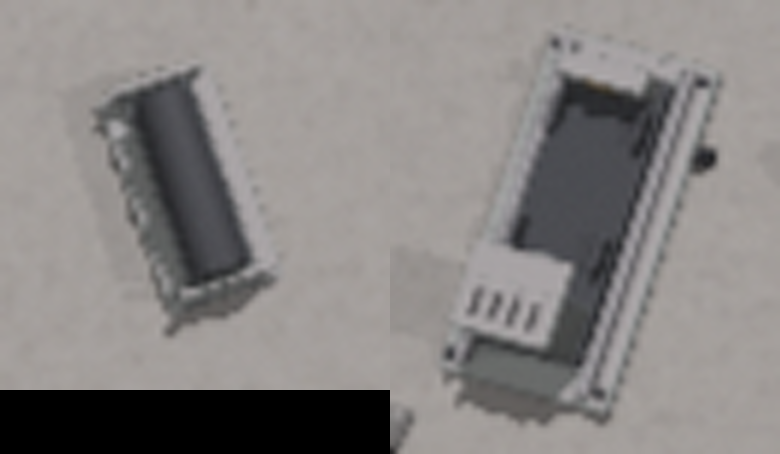

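```bash
cat > h.py <<'E'
import numpy as np, cv2
from cell import manip
from scipy.spatial.transform import Rotation as Rn
def cloud(n,d,m=None):
    c=manip.camera_info(n); m=(d>0) if m is None else m&(d>0)
    v,u=np.nonzero(m); z=d[v,u]
    P=np.stack([(u-c['cx'])/c['fx']*z,(v-c['cy'])/c['fy']*z,z],1)
    return (P-c['t'])@c['R'],u,v
def proj(n,X):
    c=manip.camera_info(n); P=np.atleast_2d(X)@c['R'].T+c['t']
    return np.stack([P[:,0]/P[:,2]*c['fx']+c['cx'],P[:,1]/P[:,2]*c['fy']+c['cy']],1)
E
python3 - <<'E'
from h import *
for n in("top","scene"):
    d=np.load(f"pics/{n}0_d.npy"); p=cv2.imread(f"pics/{n}0.png")
    # table check
    P,u,v=cloud(n,d)
    s=(abs(P[:,2])<8)&(P[:,0]>250)&(P[:,0]<600)&(abs(P[:,1])<300)
    print(n,"table z",np.median(P[s,2]),P[s,2].std(),s.sum())
    for t in("cell_center","rest","charger","timer","petri_dish"):
        for r in manip.masks_of(t,n):
            Q,_,_=cloud(n,d,r['region'])
            print(n,t,round(r['score'],2),r['bbox'],r['region'].sum(),np.round(np.median(Q,0),1),np.round(np.percentile(Q,98,axis=0),0),np.round(np.percentile(Q,2,axis=0),0))
E
```

```text
top table z 0.31109184867695516 2.187400017696287 26098
top cell_center 0.81 [281.0, 275.9, 314.5, 302.3] 372 [ 362.6 -162.8   23.5] [ 389. -129.   29.] [ 335. -196.   -1.]
top cell_center 0.52 [287.7, 218.7, 307.5, 248.7] 313 [ 489.7 -156.7   35.8] [ 527. -139.   41.] [ 455. -176.   27.]
top rest 0.87 [457.1, 256.1, 486.7, 305.7] 797 [ 381.5 -588.7    7.6] [ 427. -553.   25.] [ 337. -623.    1.]
top rest 0.61 [278.8, 216.8, 313.0, 257.7] 506 [ 496.1 -151.6    7.5] [ 541. -120.   32.] [ 446. -189.   -2.]
top timer 0.96 [217.5, 238.6, 247.5, 271.6] 587 [439.7   1.9  19.3] [472.  34.  24.] [408. -30.   8.]
top petri_dish 0.68 [337.3, 269.1, 358.3, 295.9] 496 [ 378.9 -286.4   14.2] [ 406. -257.   18.] [ 352. -313.    6.]
scene table z -1.2501630950045253 2.311645325765378 11419
scene cell_center 0.75 [339.4, 270.8, 353.8, 297.1] 194 [ 353.2 -145.4   19.6] [ 388. -123.   27.] [ 332. -193.   -2.]
scene cell_center 0.61 [292.1, 262.3, 325.1, 277.4] 264 [ 493.  -148.5   27.7] [ 541. -131.   38.] [ 455. -220.   -1.]
scene cell_center 0.58 [241.4, 289.6, 248.9, 308.6] 153 [554.9  68.9  21.6] [575.  97.  27.] [539.  30.  10.]
scene rest 0.85 [291.4, 268.6, 324.2, 283.6] 268 [ 481.5 -141.8    6.1] [ 534. -121.   22.] [ 445. -180.   -3.]
scene rest 0.51 [385.3, 226.9, 418.8, 237.5] 250 [ 383.6 -580.8    8.3] [ 430. -546.   20.] [ 339. -622.   -2.]
scene rest 0.37 [211.1, 309.9, 251.4, 346.1] 299 [466.  215.7   8.6] [551. 524. 295.] [223. 159.   0.]
scene charger 0.56 [213.8, 315.5, 250.7, 346.1] 272 [467.6 214.9   8.3] [550. 239.  52.] [445. 162.   2.]
scene timer 0.58 [279.9, 296.4, 307.9, 312.4] 406 [434.2  15.2  16.2] [475.  45.  22.] [404. -48.  -2.]
scene petri_dish 0.62 [356.3, 261.9, 370.2, 274.8] 224 [ 378.3 -276.1   11.7] [ 409. -252.   16.] [ 351. -315.   -2.]
```

Run:
```python
from h import *
from scipy.optimize import least_squares
p=cv2.imread("pics/scene0.png")
cv2.imwrite("pics/crop2.png",cv2.resize(p[255:290,280:335],None,fx=12,fy=12,interpolation=cv2.INTER_CUBIC))
for n,z0 in(("top",33),("scene",28)):
    c=manip.camera_info(n); print(n,"campos",-c['R'].T@c['t'])
    d=np.load(f"pics/{n}0_d.npy")
    m=[r for r in manip.masks_of("cell_center",n)]
    for r in m:
        Q,_,_=cloud(n,d,r['region'])
        if abs(np.median(Q[:,0])-491)<15: break
    Q=Q[(Q[:,2]>22)&(Q[:,2]<42)]
    def res(x):
        c0=np.array([491,x[0],x[1]]);a=np.array([1,x[2],0]);a/=np.linalg.norm(a)
        w=Q-c0; w=w-np.outer(w@a,a); return np.linalg.norm(w,axis=1)-13
    s=least_squares(res,[-155,25,.4],loss='soft_l1'); x=s.x
    a=np.array([1,x[2],0]);a/=np.linalg.norm(a); t=(Q-np.array([491,x[0],x[1]]))@a
    print(n,x,np.degrees(np.arctan(x[2])),"res",np.abs(s.fun).mean(),"ext",np.percentile(t,[0,2,98,100]))
    for q in (2,98): print(np.array([491,x[0],x[1]])+a*np.percentile(t,q))
```

```text
top campos [ 297.9254919  -178.16881851 1090.00391319]
top [-157.76533681   25.03335151    0.34639072] 19.10561059848707 res 1.4781854150337026 ext [-37.64540172 -36.68184028  37.73624672  40.02525986]
[ 456.33871047 -169.77168573   25.03335151]
[ 526.65761596 -145.41386967   25.03335151]
scene campos [-295.95286549 1127.25436115  818.81900753]
scene [-156.21088856   22.54645662    0.36764521] 20.185709580381367 res 2.421732554867607 ext [-37.02859075 -36.37293937  40.67774775  42.18826014]
[ 456.86111872 -168.76188466   22.54645662]
[ 529.17928453 -142.17445757   22.54645662]
```

View pics/crop2.png

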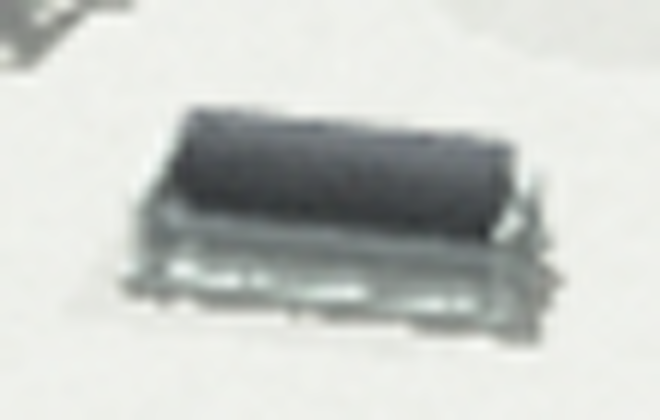

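Top and scene agree on the cell: centre about (491.5, -157.5, 25), axis at about 19.5° to world x. I can't see yet which end has the nub, so I'll check that once it's lifted. Next I'll write the move planner and go over the cell, which also clears the scene view of the charger.

```bash
cat >> h.py <<'E'
def Rtool(yaw_deg,tilt=0.0):
    # tool y down, tool x at yaw; tilt = extra rotation about tool x (deg)
    return Rn.from_euler('xyz',[-np.pi/2,0,np.radians(yaw_deg)])*Rn.from_rotvec([np.radians(tilt),0,0])
def plan(pos,R,clo,n=None,start=None,maxmm=58,maxdeg=10):
    if start is None:
        o=manip.get_obs(); start=(o['position'],Rn.from_euler('xyz',o['tool_rot']))
    p0,R0=start; pos=np.array(pos,float)
    rv=(R0.inv()*R).as_rotvec(); D=pos-p0
    N=n or max(1,int(np.ceil(max(np.linalg.norm(D)/maxmm,np.degrees(np.linalg.norm(rv))/maxdeg))))
    rows=[];Rc=R0
    for i in range(N):
        s=Rc.inv().apply(D/N)/10
        rows.append([clo,[round(float(x),2) for x in s],[round(float(x),3) for x in rv/N]])
        Rc=Rc*Rn.from_rotvec(rv/N)
    for i in range(0,N,5): print(rows[i:i+5])
    return pos,R
def st():
    o=manip.get_obs(); print(round(o['time_s'],2),np.round(o['position'],1),np.round(np.degrees(o['tool_rot']),2),"F",np.round(o['force'],1),"T",np.round(o['torque'],2),"op",round(o['opening'],3),"j",np.round(o['joint_positions'],2))
E
python3 - <<'E'
from h import *
st(); plan([491.5,-157.5,150],Rtool(-70.5),-0.2)
E
```

```text
0.7 [239.3 577.4 256.3] [-9.000e+01 -1.000e-02  6.749e+01] F [ 0.1 -0.  -0.5] T [-0.02 -0.01  0.03] op 1.002 j [ 1.11  0.31  1.63  0.    1.2  -0.07]
[[-0.2, [-4.16, 0.76, -3.67], [-0.0, 0.172, 0.0]], [-0.2, [-3.47, 0.76, -4.33], [-0.0, 0.172, 0.0]], [-0.2, [-2.68, 0.76, -4.86], [-0.0, 0.172, 0.0]], [-0.2, [-1.81, 0.76, -5.25], [-0.0, 0.172, 0.0]], [-0.2, [-0.88, 0.76, -5.48], [-0.0, 0.172, 0.0]]]
[[-0.2, [0.07, 0.76, -5.55], [-0.0, 0.172, 0.0]], [-0.2, [1.02, 0.76, -5.46], [-0.0, 0.172, 0.0]], [-0.2, [1.94, 0.76, -5.2], [-0.0, 0.172, 0.0]], [-0.2, [2.8, 0.76, -4.79], [-0.0, 0.172, 0.0]], [-0.2, [3.58, 0.76, -4.24], [-0.0, 0.172, 0.0]]]
[[-0.2, [4.25, 0.76, -3.57], [-0.0, 0.172, 0.0]], [-0.2, [4.8, 0.76, -2.79], [-0.0, 0.172, 0.0]], [-0.2, [5.21, 0.76, -1.92], [-0.0, 0.172, 0.0]], [-0.2, [5.46, 0.76, -1.0], [-0.0, 0.172, 0.0]]]
```

Request:
{"method": "step_arm", "body": {
  "commands": [
    [-0.2,[-4.16,0.76,-3.67],[0,0.172,0]],
    [-0.2,[-3.47,0.76,-4.33],[0,0.172,0]],
    [-0.2,[-2.68,0.76,-4.86],[0,0.172,0]],
    [-0.2,[-1.81,0.76,-5.25],[0,0.172,0]],
    [-0.2,[-0.88,0.76,-5.48],[0,0.172,0]]
  ]
}}

```text
time_s: 1.32
position: [329.8, 313.4, 218.4]
tool_rot: [-1.571, -0.001, 0.313]
force: [1.0, -0.1, -0.2]
opening: 0.598
```

Request:
{"method": "step_arm", "body": {
  "commands": [
    [-0.2,[0.07,0.76,-5.55],[0,0.172,0]],
    [-0.2,[1.02,0.76,-5.46],[0,0.172,0]],
    [-0.2,[1.94,0.76,-5.2],[0,0.172,0]],
    [-0.2,[2.8,0.76,-4.79],[0,0.172,0]],
    [-0.2,[3.58,0.76,-4.24],[0,0.172,0]]
  ]
}}

```text
time_s: 1.95
position: [420.2, 50.7, 180.6]
tool_rot: [-1.57, -0.001, -0.548]
force: [0.7, 0.2, -0.1]
opening: 0.602
```

Request:
{"method": "step_arm", "body": {
  "commands": [
    [-0.2,[4.25,0.76,-3.57],[0,0.172,0]],
    [-0.2,[4.8,0.76,-2.79],[0,0.172,0]],
    [-0.2,[5.21,0.76,-1.92],[0,0.172,0]],
    [-0.2,[5.46,0.76,-1.0],[0,0.172,0]],
    [-0.2,[0,0,0],[0,0,0]]
  ]
}}

```text
time_s: 2.58
position: [493.0, -161.2, 150.0]
tool_rot: [-1.57, -0.002, -1.235]
force: [-0.4, 0.7, -0.3]
opening: 0.603
```

Run:
```python
from h import *
st()
for n in("scene","top"):
    p,d=manip.read_camera(n); cv2.imwrite(f"pics/{n}1.png",p); np.save(f"pics/{n}1_d.npy",d)
    for r in manip.masks_of("charger",n):
        Q,_,_=cloud(n,d,r['region']); print(n,r['score'],r['bbox'],np.median(Q,0)); np.save(f"pics/chm_{n}.npy",r['region'])
        break
p=cv2.imread("pics/scene1.png")
a=cv2.resize(p[310:360,195:265],(700,500),interpolation=cv2.INTER_CUBIC)
cv2.imwrite("pics/crop3.png",a)
cv2.imwrite("pics/crop4.png",cv2.resize(p[180:300,240:380],(700,600),interpolation=cv2.INTER_CUBIC))
st()
```

```text
2.58 [ 493.  -161.2  150. ] [-89.94  -0.1  -70.75] F [-0.4  0.7 -0.3] T [0.01 0.01 0.  ] op 0.603 j [-0.4   0.24  1.97 -0.    0.94  0.84]
scene 0.95 [193.5, 306.8, 250.7, 350.9] [500.10226727 211.23102739  14.3293601 ]
top 0.76 [131.9, 187.3, 181.2, 254.5] [522.94173689 188.73729358  15.12966187]
2.77 [ 491.  -156.5  149.8] [-9.003e+01  5.000e-02 -7.039e+01] F [ 0.4  0.2 -0.4] T [0.01 0.03 0.01] op 0.601 j [-0.39  0.23  1.97  0.    0.94  0.84]
```

View pics/crop3.png

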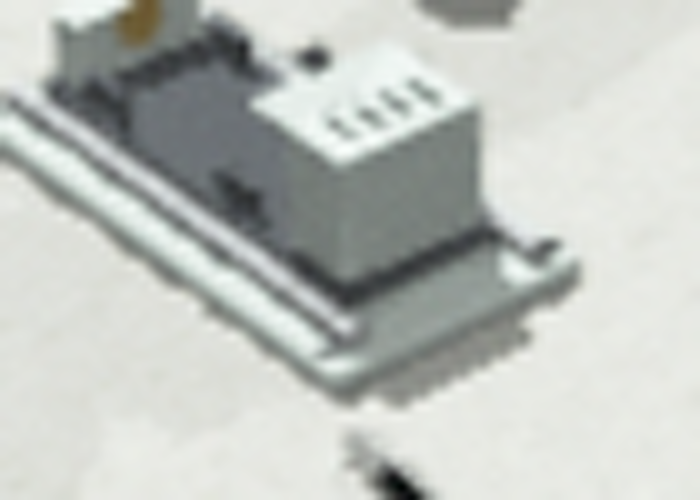

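View pics/crop4.png

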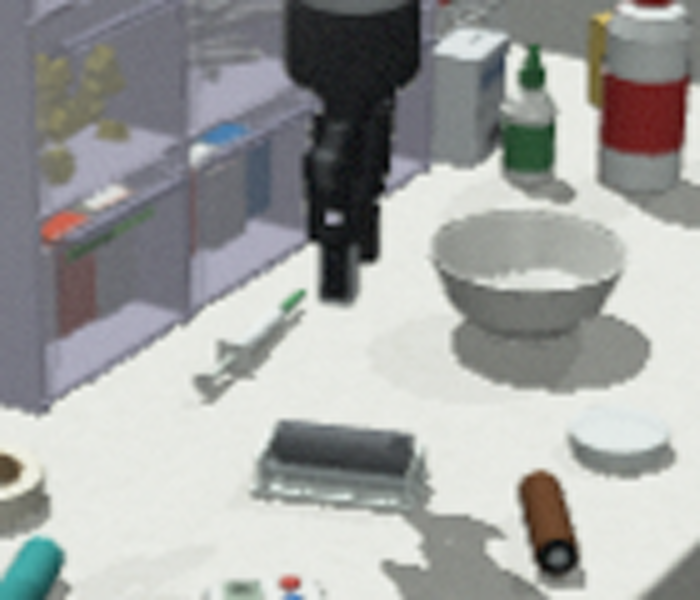

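Run:
```python
from h import *
# fingertip
d=np.load("pics/scene1_d.npy"); m=np.zeros(d.shape,bool); m[195:243,295:320]=1
P,u,v=cloud("scene",d,m); s=(P[:,2]>80)&(abs(P[:,1]+157)<90)&(abs(P[:,0]-491)<60)
print("tip z", np.sort(P[s,2])[:8], P[s][np.argmin(P[s,2])])
for n in("top","scene"):
    d=np.load(f"pics/{n}1_d.npy"); m=np.load(f"pics/chm_{n}.npy"); m=cv2.dilate(m.astype(np.uint8),np.ones((7,7)))>0
    P,u,v=cloud(n,d,m)
    print(n,np.histogram(P[:,2],bins=np.arange(-4,60,4)))
    w=P[P[:,2]>5]
    (c,sz,ang)=cv2.minAreaRect(w[:,:2].astype(np.float32)); print("rect all>5",c,sz,ang)
    for lo,hi in((30,39),(45,60)):
        k=P[(P[:,2]>lo)&(P[:,2]<hi)]
        if len(k)>5: print(lo,len(k),k.mean(0),cv2.minAreaRect(k[:,:2].astype(np.float32)))
```

```text
tip z [127.27136735 127.28988048 127.83535369 128.06394799 128.79700434
 129.42105593 129.49187057 129.56253609] [ 494.3667442  -128.65732345  127.27136735]
top (array([301, 383, 311, 341, 446, 322,  50,  53,  14,  58,  32,   7,   9,
       157, 111]), array([-4,  0,  4,  8, 12, 16, 20, 24, 28, 32, 36, 40, 44, 48, 52, 56]))
rect all>5 (530.4647827148438, 193.68173217773438) (91.95474243164062, 165.42437744140625) 74.99329376220703
30 93 [560.64403026 182.01100344  34.89736831] ((526.8094482421875, 192.81687927246094), (37.438072204589844, 126.08428955078125), 76.44254302978516)
45 278 [483.84129334 205.02965308  51.70637816] ((484.3796081542969, 205.73379516601562), (43.19229507446289, 36.840065002441406), 75.81440734863281)
scene (array([480, 262, 228, 192, 257, 114,  68,  60,  42,  69,  36,  26,  43,
       124,  25]), array([-4,  0,  4,  8, 12, 16, 20, 24, 28, 32, 36, 40, 44, 48, 52, 56]))
rect all>5 (522.2991943359375, 194.03651428222656) (85.76828002929688, 157.7820281982422) 74.67620849609375
30 119 [520.62216987 201.17296087  34.29349111] ((526.1926879882812, 194.58547973632812), (46.27615737915039, 132.13504028320312), 73.4627914428711)
45 183 [482.90489079 209.25196313  49.78899861] ((485.7968444824219, 207.39569091796875), (43.9238166809082, 45.488502502441406), 73.19992065429688)
```

Run:
```python
from h import *
th=np.radians(-15); a=np.array([np.cos(th),np.sin(th)]); b=np.array([-a[1],a[0]])
o=np.array([525,195.])
def ext(w,k=2): return np.round(np.percentile(w,[0,k,50,100-k,100]),1)
for n in("top","scene"):
    for f in (0,1):
        if n=="scene" and f==0: continue
        d=np.load(f"pics/{n}{f}_d.npy"); m=np.load(f"pics/chm_{n}.npy"); m=cv2.dilate(m.astype(np.uint8),np.ones((9,9)))>0
        P,u,v=cloud(n,d,m); q=P[:,:2]-o; X=q@a; Y=q@b; Z=P[:,2]
        print(n,f)
        for nm,s in (("hoodtop",(Z>47)&(Z<60)),("stoptop",(Z>30)&(Z<39)&(X>25)),("base",(Z>5)&(Z<11)),("floor",(Z>12)&(Z<20)&(abs(X)<30)&(abs(Y)<25))):
            if s.sum()<5: print(nm,"none");continue
            print(nm,s.sum(),"X",ext(X[s]),"Y",ext(Y[s]),"Z",ext(Z[s])) 
        # yaw estimate from side edges of base: per X-bin max/min Y
        s=(Z>4)&(Z<12)
        for sg in (1,-1):
            xs=[];ys=[]
            for x in np.arange(-65,66,5):
                k=s&(abs(X-x)<3)
                if k.sum()>2: xs.append(x); ys.append(sg*np.max(sg*Y[k]))
            if len(xs)>5:
                xs=np.array(xs);ys=np.array(ys); pf=np.polyfit(xs,ys,1); r=ys-np.polyval(pf,xs); g=abs(r)<3; pf=np.polyfit(xs[g],ys[g],1)
                print("side",sg,"slope deg",np.degrees(pf[0]),"off",pf[1])
p=cv2.imread("pics/top1.png"); cv2.imwrite("pics/crop5.png",cv2.resize(p[183:261,122:190],(680,600) and (600,600)[:2],interpolation=cv2.INTER_NEAREST) if 0 else cv2.resize(p[183:258,122:190],(544,600),interpolation=cv2.INTER_NEAREST))
```

```text
top 0
hoodtop 274 X [-60.5 -59.7 -42.  -24.5 -23.6] Y [-21.7 -20.8  -1.5  19.3  21.2] Z [47.1 48.2 51.8 56.  57.1]
stoptop 72 X [54.  54.2 59.2 65.3 65.3] Y [-18.5 -18.1  -0.4  17.9  18.8] Z [30.9 31.3 34.6 38.1 38.4]
base 505 X [-87.5 -76.5 -10.1  77.9  88.6] Y [-48.1 -40.2 -19.1  36.7  47.2] Z [ 5.   5.2  8.  10.9 11. ]
floor 371 X [-29.8 -26.5   4.8  29.1  30. ] Y [-24.9 -23.6  -1.7  22.5  24.8] Z [12.1 12.4 16.2 19.5 19.9]
side 1 slope deg 2.4017520500229987 off 35.76833745013555
side -1 slope deg -4.763354978187276 off -41.46659150367037
top 1
hoodtop 278 X [-60.5 -59.9 -42.4 -24.5 -23.5] Y [-21.9 -21.3  -0.6  19.6  21.5] Z [47.5 48.  51.7 55.5 56.9]
stoptop 74 X [53.3 53.7 59.3 65.2 65.5] Y [-18.9 -18.5  -0.7  17.8  18.4] Z [30.2 30.7 34.7 38.8 38.9]
base 528 X [-85.7 -76.1  -7.2  77.5  88.3] Y [-45.8 -39.9 -21.8  36.9  50. ] Z [ 5.   5.1  8.1 10.8 11. ]
floor 373 X [-29.9 -26.4   5.6  29.   30. ] Y [-25.  -23.2  -1.7  22.8  24.6] Z [12.  12.5 16.2 19.7 19.9]
side 1 slope deg 6.50281033499494 off 37.112969253273874
side -1 slope deg 1.4338802459670188 off -41.57313258349819
scene 1
hoodtop 165 X [-62.9 -62.7 -44.7 -23.3 -21.2] Y [-20.4 -19.4   3.4  22.4  23.9] Z [47.  47.4 50.2 53.6 54.8]
stoptop 53 X [49.3 49.7 56.8 65.8 67.1] Y [-18.1 -16.2   1.8  21.5  21.5] Z [30.  30.  33.4 37.1 37.8]
base 319 X [-103.9  -78.7  -44.1   69.2   76.7] Y [-44.8 -35.4  29.   40.3  49. ] Z [ 5.   5.3  7.6 10.9 10.9]
floor 130 X [-29.8 -27.4   9.2  29.2  29.5] Y [-17.8 -13.2  11.2  24.7  24.9] Z [12.  12.2 14.7 18.8 19.5]
side 1 slope deg 0.8180616808549203 off 39.334644583083374
side -1 slope deg -11.183868643944123 off -4.87988327368446<stdin>:22: RankWarning: Polyfit may be poorly conditioned
```

View pics/crop5.png

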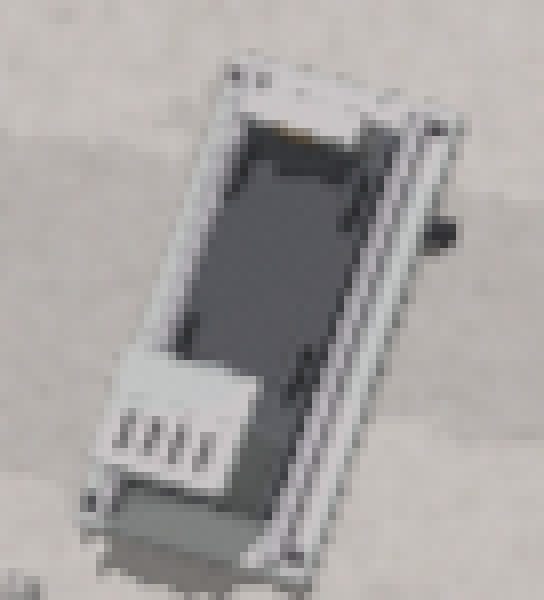

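The charger's carriage mid is near (539, 191.5) with yaw about -15°. Stop face and hood edge are 78 mm apart, as they should be, and top and scene agree within about 2 mm. Now I'll descend onto the cell.

Run:
```python
from h import *
st(); s=plan([491.8,-157.2,60],Rtool(-70.6),-0.2,n=3); plan([491.8,-157.2,39],Rtool(-70.6),-0.2,n=2,start=s)
```

```text
2.77 [ 491.  -156.5  149.8] [-9.003e+01  5.000e-02 -7.039e+01] F [ 0.4  0.2 -0.4] T [0.01 0.03 0.01] op 0.601 j [-0.39  0.23  1.97  0.    0.94  0.84]
[[-0.2, [0.03, 2.99, 0.02], [0.0, 0.001, -0.0]], [-0.2, [0.03, 2.99, 0.02], [0.0, 0.001, -0.0]], [-0.2, [0.03, 2.99, 0.02], [0.0, 0.001, -0.0]]]
[[-0.2, [-0.0, 1.05, -0.0], [0.0, 0.0, 0.0]], [-0.2, [-0.0, 1.05, -0.0], [0.0, 0.0, 0.0]]]
```

Request:
{"method": "step_arm", "body": {
  "commands": [
    [-0.2,[0.03,2.99,0.02],[0,0.001,0]],
    [-0.2,[0.03,2.99,0.02],[0,0.001,0]],
    [-0.2,[0.03,2.99,0.02],[0,0.001,0]],
    [-0.2,[0,1.05,0],[0,0,0]],
    [-0.2,[0,1.05,0],[0,0,0]]
  ],
  "squeeze": 40
}}

```text
time_s: 3.4
position: [492.9, -157.6, 39.4]
tool_rot: [-1.57, -0.001, -1.231]
force: [1.3, 0.6, -0.2]
opening: 0.599
```

Request:
{"method": "step_arm", "body": {
  "commands": [
    [0.2,[0,0,0],[0,0,0]],
    [0.3,[0,0,0],[0,0,0]],
    [0.5,[0,0,0],[0,0,0]],
    [0.6,[0,0,0],[0,0,0]],
    [0.6,[0,0,0],[0,0,0]]
  ],
  "squeeze": 40
}}

```text
time_s: 4.03
position: [493.0, -158.0, 40.3]
tool_rot: [-1.57, 0.0, -1.234]
force: [-1.4, 3.1, 5.8]
opening: 0.289
```

Request:
{"method": "step_arm", "body": {
  "commands": [
    [1,[0,0,0],[0,0,0]],
    [1,[0,-0.5,0],[0,0,0]],
    [1,[0,-1.5,0],[0,0,0]],
    [1,[0,-4,0],[0,0,0]],
    [1,[0,-5,0],[0,0,0]]
  ],
  "squeeze": 60
}}

```text
time_s: 4.65
position: [491.4, -158.1, 149.9]
tool_rot: [-1.573, 0.001, -1.233]
force: [0.9, -0.4, -0.2]
opening: 0.281
```

Run:
```python
from h import *
st()
p,d=manip.read_camera("scene"); cv2.imwrite("pics/scene2.png",p); np.save("pics/scene2_d.npy",d)
c=proj("scene",[491.5,-158,135])[0]; print(c); u,v=c.astype(int)
cv2.imwrite("pics/crop6.png",cv2.resize(p[v-25:v+25,u-30:u+30],(720,600),interpolation=cv2.INTER_CUBIC))
```

```text
4.65 [ 491.4 -158.1  149.9] [-9.011e+01  7.000e-02 -7.065e+01] F [ 0.9 -0.4 -0.2] T [-0.03 -0.08 -0.02] op 0.281 j [-0.4   0.23  1.97 -0.    0.94  0.84]
[309.48468844 234.04396269]
```

View pics/crop6.png

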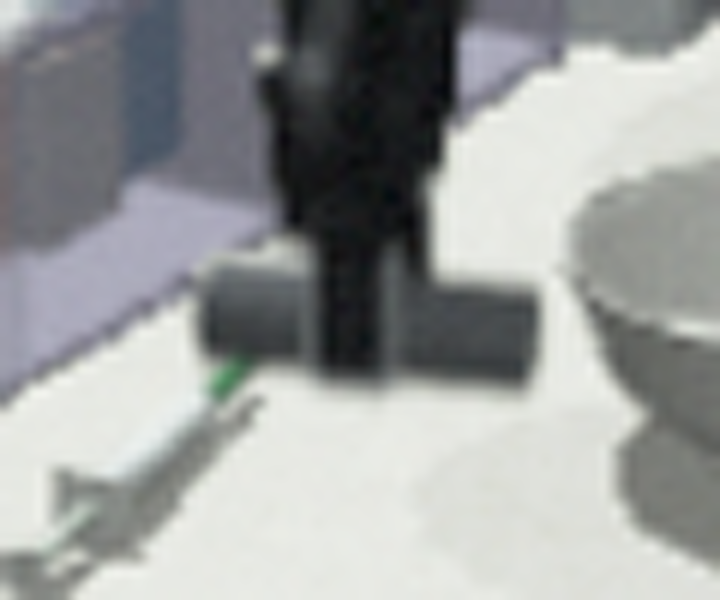

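Run:
```python
from h import *
st(); plan([535,192,170],Rtool(-105),1)
```

```text
4.7 [ 496.4 -160.1  157.6] [-89.53  -0.44 -70.65] F [ 2.2 -0.2  2. ] T [ 0.01 -0.03 -0.  ] op 0.277 j [-0.4   0.23  1.96 -0.    0.94  0.84]
[[1, [-4.56, -0.19, 2.19], [-0.001, 0.086, 0.001]], [1, [-4.73, -0.19, 1.79], [-0.001, 0.086, 0.001]], [1, [-4.87, -0.19, 1.38], [-0.001, 0.086, 0.001]], [1, [-4.97, -0.19, 0.96], [-0.001, 0.086, 0.001]], [1, [-5.03, -0.19, 0.53], [-0.001, 0.086, 0.001]]]
[[1, [-5.06, -0.19, 0.09], [-0.001, 0.086, 0.001]], [1, [-5.05, -0.18, -0.34], [-0.001, 0.086, 0.001]]]
```

Request:
{"method": "step_arm", "body": {
  "commands": [
    [1,[-4.56,-0.19,2.19],[0,0.086,0]],
    [1,[-4.73,-0.19,1.79],[0,0.086,0]],
    [1,[-4.87,-0.19,1.38],[0,0.086,0]],
    [1,[-4.97,-0.19,0.96],[0,0.086,0]],
    [1,[-5.03,-0.19,0.53],[0,0.086,0]]
  ]
}}

```text
time_s: 5.32
position: [520.7, 94.6, 159.6]
tool_rot: [-1.569, -0.0, -1.666]
force: [1.1, 0.3, -1.4]
opening: 0.28
```

Request:
{"method": "step_arm", "body": {
  "commands": [
    [1,[-5.06,-0.19,0.09],[0,0.086,0]],
    [1,[-5.05,-0.18,-0.34],[0,0.086,0]],
    [1,[0,0,0],[0,0,0]],
    [1,[0,0,0],[0,0,0]]
  ]
}}

```text
time_s: 5.82
position: [531.2, 193.5, 162.5]
tool_rot: [-1.571, -0.001, -1.834]
force: [-0.2, 0.3, -1.5]
opening: 0.28
```

Run:
```python
from h import *
st()
p,d=manip.read_camera("scene"); cv2.imwrite("pics/scene3.png",p); np.save("pics/scene3_d.npy",d)
p2,d2=manip.read_camera("top"); cv2.imwrite("pics/top3.png",p2); np.save("pics/top3_d.npy",d2)
st()
o=manip.get_obs()['position']
u,v=proj("scene",o-[0,0,15])[0].astype(int); print(u,v)
a=cv2.resize(p[v-25:v+25,u-30:u+30],(720,600),interpolation=cv2.INTER_CUBIC)
cv2.imwrite("pics/crop7.png",a)
```

```text
5.83 [531.2 193.5 162.5] [-9.0000e+01 -4.0000e-02 -1.0506e+02] F [-0.2  0.3 -1.5] T [-0.05  0.01 -0.03] op 0.28 j [ 0.27  0.3   1.85 -0.    0.99  2.11]
5.92 [531.2 192.6 162.3] [-9.0020e+01 -4.0000e-02 -1.0519e+02] F [ 1.1 -0.7 -1. ] T [ 0.   -0.02 -0.05] op 0.278 j [ 0.27  0.3   1.85 -0.    0.99  2.11]
217 276
```

View pics/crop7.png

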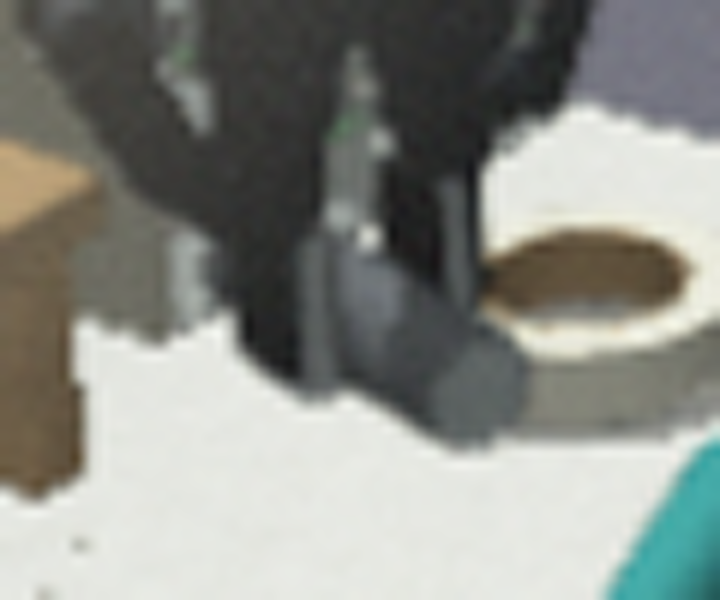

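The end face visible at crop (475,385), about scene pixel (227,283), is plain and flat with no nub. So the flat end already points at the hood and this orientation is right. Next I'll measure how the cell sits in the hand.

Run:
```python
from h import *
from scipy.optimize import least_squares
d=np.load("pics/scene3_d.npy"); m=np.zeros(d.shape,bool); m[262:295,205:236]=1
P,u,v=cloud("scene",d,m)
o=np.array([531.2,192.8,162.4]); th=np.radians(-15.1); a=np.array([np.cos(th),np.sin(th),0]); b=np.array([-a[1],a[0],0])
q=P-o; X=q@a;Y=q@b;Z=q[:,2]
s=(abs(X)<60)&(abs(Y)<20)&(Z<0)&(Z>-40)&(X<-13)
print(s.sum()); X,Y,Z,u,v=X[s],Y[s],Z[s],u[s],v[s]
f=(X<np.percentile(X,10)+6)
print("X pct",np.percentile(X,[0,2,5,10,20,50])); 
face=X<-33
print(face.sum(),np.median(X[face]),"Y",np.percentile(Y[face],[2,50,98]),"Z",np.percentile(Z[face],[2,50,98]),"uv",u[face].mean(),v[face].mean())
def res(x):
    # axis point y0,z0 at X=-27, slopes
    yy=Y[g]-(x[0]+x[2]*(X[g]+27)); zz=Z[g]-(x[1]+x[3]*(X[g]+27)); return np.hypot(yy,zz)-13
g=(X>np.median(X[face])+4)
r=least_squares(res,[0,-14,0,0],loss='soft_l1'); print(g.sum(),r.x,abs(r.fun).mean())
```

```text
159
X pct [-44.75106557 -41.94707934 -41.19330644 -40.72511879 -39.91053282
 -34.91397415]
83 -38.903670349114215 Y [-7.17190892  3.54558223 15.93769141] Z [-27.65370563 -14.03476795  -3.3943229 ] uv 225.65060240963857 282.9759036144578
79 [  1.49725917 -16.92699893   0.07978347   0.14615576] 1.582284520043712
```

```bash
cat >> h.py <<'E'
M=np.array([538.4,191.1,16.0]); YAW=-15.0; OFF=14.8
th_=np.radians(YAW); A=np.array([np.cos(th_),np.sin(th_),0]); B=np.array([-A[1],A[0],0]); Zv=np.array([0,0,1.])
def tgt(th,cx,zc,dy=0):
    t=np.radians(th); x=cx+40*np.cos(t)-OFF*np.sin(t); z=zc+40*np.sin(t)+OFF*np.cos(t)
    return M+A*x+B*dy+Zv*z, Rtool(YAW-90,th)
def where(o=None,k=0):
    o=manip.get_obs(); R=Rn.from_euler('xyz',o['tool_rot']); rv=(Rtool(YAW-90).inv()*R).as_rotvec(degrees=True); th=rv[0]; t=np.radians(th)
    q=o['position']-M; x=q@A; z=q[2]
    print("t %.2f th %.2f rv %s cx %.2f zc %.2f y %.2f | F a %.1f b %.1f z %.1f T %s op %.3f"%(o['time_s'],th,np.round(rv[1:],2),x-40*np.cos(t)+OFF*np.sin(t),z-40*np.sin(t)-OFF*np.cos(t),q@B,o['force']@A,o['force']@B,o['force'][2],np.round(o['torque'],2),o['opening']))
E
python3 - <<'E'
from h import *
where()
s=tgt(22,-18,50); s=plan(*s,1); plan(*tgt(22,-18,20),1,start=s,n=2)
E
```

```text
t 5.92 th -0.02 rv [ 0.19 -0.04] cx -47.33 zc 131.53 y -0.40 | F a 1.2 b -0.4 z -1.0 T [ 0.   -0.02 -0.05] op 0.278
[[1, [-0.02, 2.25, 0.7], [0.128, -0.001, 0.0]], [1, [-0.02, 2.32, 0.4], [0.128, -0.001, 0.0]], [1, [-0.01, 2.36, 0.1], [0.128, -0.001, 0.0]]]
[[1, [0.0, 1.39, -0.56], [0.0, 0.0, 0.0]], [1, [0.0, 1.39, -0.56], [0.0, 0.0, 0.0]]]
```

Request:
{"method": "step_arm", "body": {
  "commands": [
    [1,[-0.02,2.25,0.7],[0.128,-0.001,0]],
    [1,[-0.02,2.32,0.4],[0.128,-0.001,0]],
    [1,[-0.01,2.36,0.1],[0.128,-0.001,0]],
    [1,[0,0,0],[0,0,0]],
    [1,[0,0,0],[0,0,0]]
  ]
}}

```text
time_s: 6.55
position: [552.8, 188.4, 95.8]
tool_rot: [-1.187, 0.0, -1.833]
force: [0.8, 0.2, -0.2]
opening: 0.278
```

Run:
```python
from h import *
where(); plan(*tgt(22,-18,20),1,n=3)
p,d=manip.read_camera("scene"); cv2.imwrite("pics/scene4.png",p); np.save("pics/scene4_d.npy",d); where()
cv2.imwrite("pics/crop8.png",cv2.resize(p[290:360,190:275],(728,600),interpolation=cv2.INTER_CUBIC))
```

```text
t 6.55 th 21.99 rv [0.05 0.  ] cx -16.91 zc 51.13 y 1.10 | F a 0.7 b 0.4 z -0.2 T [ 0.07  0.22 -0.03] op 0.278
[[1, [0.04, 0.95, -0.42], [0.0, -0.0, 0.0]], [1, [0.04, 0.95, -0.42], [0.0, -0.0, 0.0]], [1, [0.04, 0.95, -0.42], [0.0, -0.0, 0.0]]]
t 6.60 th 22.09 rv [0.08 0.06] cx -16.07 zc 51.84 y 1.65 | F a 0.0 b -0.2 z -1.5 T [0.05 0.2  0.03] op 0.280
```

View pics/crop8.png

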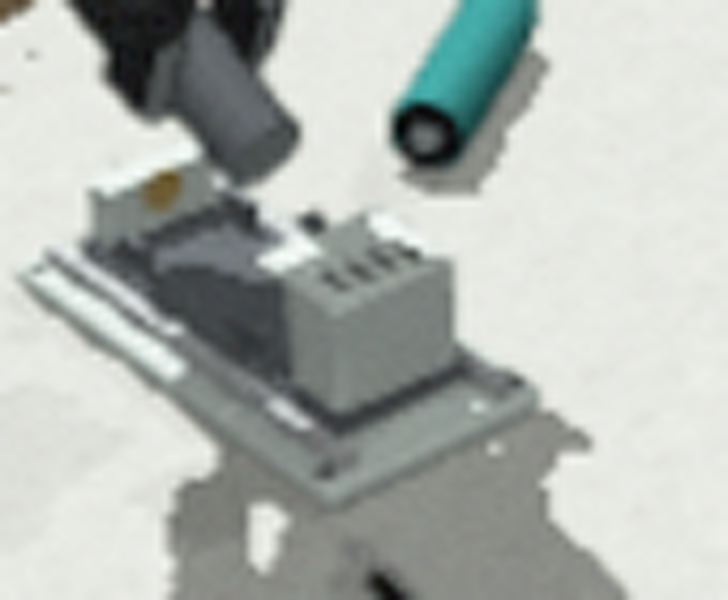

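Run:
```python
from h import *
p=cv2.imread("pics/scene4.png")
S=8; u0,v0=190,285
im=cv2.resize(p[v0:v0+75,u0:u0+90],None,fx=S,fy=S,interpolation=cv2.INTER_CUBIC)
def pl(pts,col,closed=True):
    q=(proj("scene",pts)-[u0-.5,v0-.5])*S
    cv2.polylines(im,[q.astype(np.int32)],closed,col,1)
def W(x,y,z): return M+A*x+B*y+Zv*z
for x0,x1,w,z in((40,51,19,19),(-75,-38,21,35.5)):
    pl([W(x0,-w,z),W(x1,-w,z),W(x1,w,z),W(x0,w,z)],(0,0,255))
# cell at reading 6.55
for (th,cx,zc,dy),col in (((22,-16.9,51.1,1.1),(0,255,0)),):
    t=np.radians(th); ax=np.cos(t)*A+np.sin(t)*Zv; n=-np.sin(t)*A+np.cos(t)*Zv; c=W(cx,dy,zc)
    an=np.linspace(0,2*np.pi,40); pl([c+13*(np.cos(k)*n+np.sin(k)*B) for k in an],col)
    pl([c+13*B,c+13*B+30*ax],col,False); pl([c-13*B,c-13*B+30*ax],col,False)
cv2.imwrite("pics/ov1.png",im)
```

```text
(no output)
```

View pics/ov1.png

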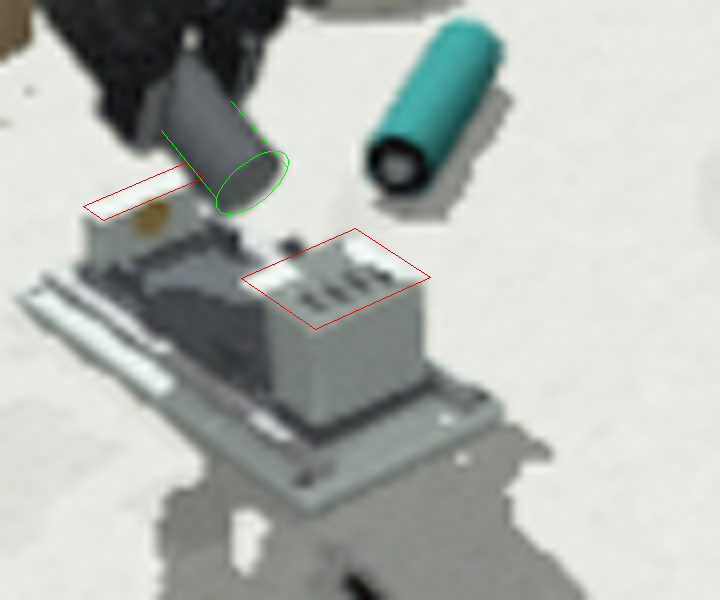

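The overlay agrees with the picture within about 1 pixel (2 mm): the cell is in line above the bay, flat end toward the hood. Going down in front of the hood.

Request:
{"method": "step_arm", "body": {
  "commands": [
    [1,[0.04,0.95,-0.42],[0,0,0]],
    [1,[0.04,0.95,-0.42],[0,0,0]],
    [1,[0.04,0.95,-0.42],[0,0,0]],
    [1,[0,0,0],[0,0,0]]
  ]
}}

```text
time_s: 7.1
position: [549.2, 187.4, 61.9]
tool_rot: [-1.19, -0.003, -1.832]
force: [0.1, -0.5, -0.3]
opening: 0.281
```

Run:
```python
from h import *
where(); plan(*tgt(22,-18,15),1,n=2)
```

```text
t 7.10 th 21.84 rv [-0.06 -0.15] cx -20.22 zc 17.24 y -0.82 | F a 0.2 b -0.5 z -0.3 T [ 0.07  0.26 -0.05] op 0.281
[[1, [-0.04, 0.14, 0.06], [0.001, 0.001, 0.001]], [1, [-0.04, 0.14, 0.06], [0.001, 0.001, 0.001]]]
```

```bash
cat >> h.py <<'E'
def avg(n=8):
    L=[]
    for i in range(n):
        manip.read_camera("top"); o=manip.get_obs(); R=Rn.from_euler('xyz',o['tool_rot'])
        rv=(Rtool(YAW-90).inv()*R).as_rotvec(degrees=True); t=np.radians(rv[0]); q=o['position']-M
        L.append([rv[0],q@A-40*np.cos(t)+OFF*np.sin(t),q[2]-40*np.sin(t)-OFF*np.cos(t),q@B,rv[1],rv[2],o['force']@A,o['force']@B,o['force'][2],*o['torque'],*o['position']])
    L=np.array(L); m=L.mean(0); s=L.std(0)
    print("t %.2f th %.2f cx %.2f zc %.2f y %.2f rv %.2f %.2f | Fa %.2f Fb %.2f Fz %.2f T %s | std %s op %.3f"%(o['time_s'],*m[:9],np.round(m[9:12],2),np.round(s[:9],2),o['opening']))
    t=np.radians(m[0])
    return m[12:15],Rtool(YAW-90)*Rn.from_rotvec([m[0],m[4],m[5]],degrees=True)
E
python3 - <<'E'
from h import *
s=avg(8); plan(*tgt(22,-18,15),1,n=2,start=s)
E
```

```text
t 7.50 th 22.01 cx -18.97 zc 18.99 y 0.21 rv -0.04 -0.02 | Fa 0.16 Fb 0.12 Fz -0.81 T [0.05 0.25 0.01] | std [0.04 0.32 0.48 0.24 0.01 0.03 0.5  0.49 0.56] op 0.278
[[1, [0.01, 0.2, -0.03], [-0.0, 0.0, 0.0]], [1, [0.01, 0.2, -0.03], [-0.0, 0.0, 0.0]]]
```

Request:
{"method": "step_arm", "body": {
  "commands": [
    [1,[0,0.25,-0.2],[0,0,0]],
    [1,[0,0.25,-0.2],[0,0,0]],
    [1,[0,0,0],[0,0,0]]
  ]
}}

```text
time_s: 7.88
position: [548.2, 188.3, 57.0]
tool_rot: [-1.188, -0.001, -1.832]
force: [-0.2, -0.3, -0.8]
opening: 0.282
```

Run:
```python
from h import *
s=avg(6); plan(*tgt(22,-24,13.2),1,n=3,start=s)
```

```text
t 8.18 th 22.00 cx -20.90 zc 12.74 y 0.06 rv -0.04 -0.03 | Fa 0.26 Fb -0.01 Fz -0.68 T [0.07 0.22 0.01] | std [0.01 0.13 0.13 0.06 0.01 0.01 0.12 0.49 0.3 ] op 0.281
[[1, [0.0, -0.05, -0.09], [0.0, 0.0, 0.0]], [1, [0.0, -0.05, -0.09], [0.0, 0.0, 0.0]], [1, [0.0, -0.05, -0.09], [0.0, 0.0, 0.0]]]
```

Request:
{"method": "step_arm", "body": {
  "commands": [
    [1,[0,0.056,-0.022],[0,0,0]],
    [1,[0,0,0],[0,0,0]]
  ]
}}

```text
time_s: 8.43
position: [548.8, 188.4, 56.9]
tool_rot: [-1.187, -0.001, -1.832]
force: [0.4, 0.1, -1.3]
opening: 0.284
```

Run:
```python
from h import *
s=avg(4)
```

```text
t 8.62 th 22.00 cx -20.85 zc 12.23 y 0.08 rv -0.04 -0.03 | Fa -0.16 Fb -0.22 Fz -1.40 T [ 0.04  0.24 -0.01] | std [0.   0.01 0.   0.02 0.   0.   0.2  0.37 0.36] op 0.277
```

Request:
{"method": "step_arm", "body": {
  "commands": [
    [1,[0,0.056,-0.022],[0,0,0]],
    [1,[0,0,0],[0,0,0]]
  ]
}}

```text
time_s: 8.88
position: [548.9, 188.4, 56.5]
tool_rot: [-1.187, -0.001, -1.832]
force: [-0.2, -0.2, -0.3]
opening: 0.279
```

Run:
```python
from h import *
s=avg(4)
```

```text
t 9.07 th 22.02 cx -20.72 zc 11.77 y 0.14 rv -0.04 -0.02 | Fa -0.01 Fb 0.10 Fz 0.33 T [0.02 0.2  0.  ] | std [0.   0.02 0.02 0.01 0.   0.   0.25 0.35 0.46] op 0.282
```

Request:
{"method": "step_arm", "body": {
  "commands": [
    [1,[0,0.056,-0.022],[0,0,0]],
    [1,[0,0,0],[0,0,0]]
  ]
}}

```text
time_s: 9.32
position: [549.1, 188.4, 56.0]
tool_rot: [-1.186, -0.0, -1.832]
force: [-0.6, -1.4, 2.4]
opening: 0.28
```

Run:
```python
from h import *
s=avg(4)
```

```text
t 9.53 th 22.03 cx -20.56 zc 11.30 y 0.17 rv -0.04 -0.02 | Fa 0.33 Fb -0.99 Fz 2.90 T [-0.11  0.18 -0.01] | std [0.   0.01 0.02 0.02 0.   0.   0.72 0.25 0.09] op 0.280
```

Floor contact comes at zc ≈ 12.0, where the geometry predicts it. I'll raise it 0.7 mm and slide in toward the spring.

Run:
```python
from h import *
import io
o=manip.get_obs()
s=avg(1); plan(*tgt(22,-28.5,13.0),1,n=4,start=s)
```

```text
t 9.57 th 22.03 cx -20.57 zc 11.26 y 0.16 rv -0.04 -0.02 | Fa 0.32 Fb -0.89 Fz 3.18 T [-0.16  0.11 -0.05] | std [0. 0. 0. 0. 0. 0. 0. 0. 0.] op 0.279
[[1, [0.0, -0.11, -0.17], [-0.0, 0.0, 0.0]], [1, [0.0, -0.11, -0.17], [-0.0, 0.0, 0.0]], [1, [0.0, -0.11, -0.17], [-0.0, 0.0, 0.0]], [1, [0.0, -0.11, -0.17], [-0.0, 0.0, 0.0]]]
```

Request:
{"method": "step_arm", "body": {
  "commands": [
    [1,[0,-0.16,0.06],[0,0,0]],
    [1,[0,-0.07,-0.18],[0,0,0]],
    [1,[0,-0.07,-0.18],[0,0,0]],
    [1,[0,-0.07,-0.18],[0,0,0]],
    [1,[0,-0.07,-0.18],[0,0,0]]
  ]
}}

```text
time_s: 10.2
position: [540.9, 190.4, 57.1]
tool_rot: [-1.187, -0.001, -1.832]
force: [-0.2, 0.3, -1.3]
opening: 0.279
```

Run:
```python
from h import *
s=avg(6)
```

```text
t 10.50 th 21.99 cx -28.82 zc 12.55 y 0.04 rv -0.04 -0.03 | Fa 0.20 Fb -0.37 Fz -1.09 T [0.08 0.24 0.01] | std [0.01 0.23 0.09 0.06 0.   0.01 0.38 0.22 0.35] op 0.278
```

Request:
{"method": "step_arm", "body": {
  "commands": [
    [1,[0,-0.1,-0.17],[0,0,0]],
    [1,[0,0,0],[0,0,0]]
  ]
}}

```text
time_s: 10.75
position: [539.2, 190.9, 57.6]
tool_rot: [-1.187, -0.001, -1.832]
force: [0.2, -0.5, -1.1]
opening: 0.278
```

Run:
```python
from h import *
s=avg(5)
```

```text
t 11.00 th 22.00 cx -30.59 zc 12.92 y 0.07 rv -0.04 -0.03 | Fa -0.44 Fb -0.21 Fz -1.20 T [0.05 0.24 0.02] | std [0.   0.05 0.02 0.02 0.   0.   0.51 0.42 0.29] op 0.279
```

Request:
{"method": "step_arm", "body": {
  "commands": [
    [1,[0,-0.056,-0.139],[0,0,0]],
    [1,[0,0,0],[0,0,0]]
  ]
}}

```text
time_s: 11.25
position: [537.7, 191.3, 57.5]
tool_rot: [-1.187, -0.001, -1.832]
force: [0.3, 0.4, -1.5]
opening: 0.275
```

Run:
```python
from h import *
s=avg(5)
```

```text
t 11.50 th 22.00 cx -32.11 zc 12.90 y 0.07 rv -0.04 -0.03 | Fa 0.01 Fb 0.10 Fz -1.20 T [ 0.04  0.27 -0.01] | std [0.   0.05 0.02 0.01 0.   0.   0.27 0.09 0.26] op 0.281
```

Request:
{"method": "step_arm", "body": {
  "commands": [
    [1,[0,-0.056,-0.139],[0,0,0]],
    [1,[0,0,0],[0,0,0]]
  ]
}}

```text
time_s: 11.75
position: [536.9, 191.8, 57.9]
tool_rot: [-1.186, -0.0, -1.832]
force: [1.3, -0.9, -1.2]
opening: 0.28
```

Run:
```python
from h import *
s=avg(5)
```

```text
t 12.00 th 22.04 cx -33.17 zc 13.16 y 0.26 rv -0.04 -0.00 | Fa 1.99 Fb -0.12 Fz -1.25 T [-0.02 -0.02 -0.02] | std [0.   0.02 0.02 0.01 0.   0.   0.44 0.31 0.12] op 0.282
```

Request:
{"method": "step_arm", "body": {
  "commands": [
    [1,[0,-0.056,-0.139],[0,0,0]],
    [1,[0,0,0],[0,0,0]]
  ]
}}

```text
time_s: 12.25
position: [535.5, 192.2, 57.9]
tool_rot: [-1.186, -0.0, -1.832]
force: [2.8, -1.1, -1.3]
opening: 0.281
```

Run:
```python
from h import *
s=avg(5)
```

```text
t 12.50 th 22.04 cx -34.71 zc 13.14 y 0.27 rv -0.04 -0.00 | Fa 3.31 Fb -0.17 Fz -1.16 T [-0.11 -0.29 -0.01] | std [0.01 0.05 0.04 0.02 0.   0.   0.26 0.3  0.26] op 0.280
```

Spring contact was felt at cx ≈ -33.3, within 1 mm of the camera estimate. Pressing it back to about 7.5 mm in steps.

Request:
{"method": "step_arm", "body": {
  "commands": [
    [1,[0,-0.075,-0.185],[0,0,0]],
    [1,[0,-0.056,-0.139],[0,0,0]],
    [1,[0,0,0],[0,0,0]]
  ],
  "squeeze": 80
}}

```text
time_s: 12.88
position: [532.4, 193.1, 58.1]
tool_rot: [-1.185, -0.0, -1.831]
force: [6.3, -3.1, -1.2]
opening: 0.267
```

Run:
```python
from h import *
s=avg(5)
```

```text
t 13.12 th 22.08 cx -37.77 zc 13.35 y 0.34 rv -0.06 0.01 | Fa 6.31 Fb -0.93 Fz -1.50 T [-0.33 -0.67 -0.  ] | std [0.   0.02 0.01 0.02 0.   0.   0.71 0.33 0.53] op 0.273
```

Request:
{"method": "step_arm", "body": {
  "commands": [
    [1,[0,-0.075,-0.185],[0,0,0]],
    [1,[0,0,0],[0,0,0]]
  ]
}}

```text
time_s: 13.38
position: [530.9, 193.6, 58.4]
tool_rot: [-1.185, 0.0, -1.831]
force: [6.8, -2.9, -1.1]
opening: 0.275
```

Run:
```python
from h import *
s=avg(5)
```

```text
t 13.62 th 22.12 cx -39.26 zc 13.61 y 0.46 rv -0.07 0.02 | Fa 7.85 Fb -1.17 Fz -1.63 T [-0.42 -0.83 -0.04] | std [0.   0.01 0.01 0.02 0.   0.   0.75 0.73 0.74] op 0.272
```

Request:
{"method": "step_arm", "body": {
  "commands": [
    [1,[0,-0.045,-0.2],[0,0,0]],
    [1,[0,0,0],[0,0,0]]
  ]
}}

```text
time_s: 13.88
position: [529.7, 194.1, 58.5]
tool_rot: [-1.184, 0.0, -1.831]
force: [7.8, -4.2, -1.0]
opening: 0.272
```

Run:
```python
from h import *
s=avg(8)
```

```text
t 14.28 th 22.19 cx -40.60 zc 13.71 y 0.64 rv -0.09 0.04 | Fa 8.79 Fb -1.86 Fz -1.06 T [-0.55 -1.04 -0.04] | std [0.   0.02 0.01 0.02 0.   0.   0.62 0.41 0.5 ] op 0.274
```

Run:
```python
from h import *
s=avg(4); plan(*tgt(16,-41.27,13.3,0.2),1,n=3,start=s)
```

```text
t 14.47 th 22.19 cx -40.58 zc 13.71 y 0.63 rv -0.08 0.04 | Fa 8.52 Fb -1.47 Fz -1.41 T [-0.54 -1.02 -0.03] | std [0.   0.01 0.01 0.01 0.   0.   0.4  0.24 0.69] op 0.275
[[1, [0.01, 0.15, 0.02], [-0.036, 0.0, -0.0]], [1, [0.01, 0.15, 0.02], [-0.036, 0.0, -0.0]], [1, [0.01, 0.15, 0.03], [-0.036, 0.0, -0.0]]]
```

Request:
{"method": "step_arm", "body": {
  "commands": [
    [1,[0.01,0.15,0.02],[-0.036,0,0]],
    [1,[0.01,0.15,0.02],[-0.036,0,0]],
    [1,[0.01,0.15,0.03],[-0.036,0,0]],
    [1,[0,0,0],[0,0,0]]
  ]
}}

```text
time_s: 14.98
position: [533.0, 193.4, 54.9]
tool_rot: [-1.29, 0.002, -1.832]
force: [7.2, -2.5, -0.4]
opening: 0.273
```

Run:
```python
from h import *
s=avg(6); plan(*tgt(11,-41.85,13.55,0.2),1,n=3,start=s)
```

```text
t 15.28 th 16.12 cx -40.45 zc 13.53 y 0.87 rv -0.08 0.14 | Fa 8.12 Fb -1.21 Fz -0.00 T [-0.5  -1.02  0.03] | std [0.   0.07 0.02 0.03 0.02 0.   0.3  0.44 0.52] op 0.267
[[1, [0.02, 0.11, -0.01], [-0.03, 0.0, -0.001]], [1, [0.02, 0.11, -0.0], [-0.03, 0.0, -0.001]], [1, [0.02, 0.11, 0.0], [-0.03, 0.0, -0.001]]]
```

Request:
{"method": "step_arm", "body": {
  "commands": [
    [1,[0.03,0.11,-0.02],[-0.03,0,0]],
    [1,[0.03,0.11,-0.02],[-0.03,0,0]],
    [1,[0.03,0.11,-0.02],[-0.03,0,0]],
    [1,[0,0,0],[0,0,0]]
  ]
}}

```text
time_s: 15.78
position: [534.0, 193.0, 51.8]
tool_rot: [-1.377, 0.004, -1.832]
force: [8.5, -1.2, -0.5]
opening: 0.277
```

Run:
```python
from h import *
s=avg(6); plan(*tgt(8,-42.2,13.6,0.2),1,n=2,start=s)
```

```text
t 16.07 th 11.11 cx -41.34 zc 13.58 y 0.71 rv -0.07 0.24 | Fa 8.82 Fb 0.39 Fz -0.80 T [-0.36 -1.23 -0.01] | std [0.   0.05 0.01 0.02 0.01 0.   0.41 0.35 0.28] op 0.270
[[1, [0.03, 0.1, -0.0], [-0.027, 0.0, -0.002]], [1, [0.03, 0.1, -0.0], [-0.027, 0.0, -0.002]]]
```

Request:
{"method": "step_arm", "body": {
  "commands": [
    [1,[0.02,0.1,-0.04],[-0.027,0,0]],
    [1,[0.02,0.1,-0.04],[-0.027,0,0]],
    [1,[0,0,0],[0,0,0]]
  ]
}}

```text
time_s: 16.45
position: [534.3, 192.9, 49.9]
tool_rot: [-1.429, 0.005, -1.832]
force: [9.2, -2.0, -1.8]
opening: 0.271
```

Run:
```python
from h import *
s=avg(6); plan(*tgt(4,-42.5,13.7,0.2),1,n=2,start=s)
```

```text
t 16.75 th 8.12 cx -42.18 zc 13.58 y 0.63 rv -0.06 0.29 | Fa 9.18 Fb 0.89 Fz -0.93 T [-0.29 -1.41  0.  ] | std [0.   0.04 0.01 0.02 0.01 0.   0.23 0.21 0.39] op 0.270
[[1, [0.02, 0.14, 0.03], [-0.036, 0.0, -0.003]], [1, [0.02, 0.14, 0.04], [-0.036, 0.0, -0.003]]]
```

Request:
{"method": "step_arm", "body": {
  "commands": [
    [1,[0.02,0.14,0.01],[-0.036,0,0]],
    [1,[0,0,0],[0,0,0]]
  ]
}}

```text
time_s: 17.0
position: [534.8, 192.6, 48.5]
tool_rot: [-1.465, 0.005, -1.832]
force: [9.4, -0.7, -1.4]
opening: 0.27
```

Run:
```python
from h import *
s=avg(5); plan(*tgt(4,-42.5,13.7,0.2),1,n=1,start=s)
```

```text
t 17.25 th 6.10 cx -42.32 zc 13.55 y 0.56 rv -0.05 0.30 | Fa 8.82 Fb 0.88 Fz -0.80 T [-0.23 -1.47 -0.02] | std [0.   0.05 0.   0.01 0.01 0.   0.64 0.41 0.54] op 0.272
[[1, [0.04, 0.13, 0.03], [-0.037, 0.001, -0.005]]]
```

Request:
{"method": "step_arm", "body": {
  "commands": [
    [1,[0.02,0.13,0.02],[-0.036,0,0]],
    [1,[0,0,0],[0,0,0]]
  ]
}}

```text
time_s: 17.5
position: [535.3, 192.4, 47.2]
tool_rot: [-1.5, 0.006, -1.832]
force: [9.3, -0.8, -0.8]
opening: 0.271
```

Run:
```python
from h import *
s=avg(5); plan(*tgt(1.5,-42.6,13.6,0.2),1,n=1,start=s)
```

```text
t 17.75 th 4.07 cx -42.43 zc 13.60 y 0.49 rv -0.03 0.32 | Fa 9.38 Fb 1.49 Fz -1.43 T [-0.18 -1.46 -0.03] | std [0.01 0.05 0.02 0.02 0.01 0.   0.36 0.58 0.56] op 0.272
[[1, [0.03, 0.18, 0.05], [-0.045, 0.0, -0.006]]]
```

Request:
{"method": "step_arm", "body": {
  "commands": [
    [1,[0.02,0.18,0.04],[-0.045,0,0]],
    [1,[0,0,0],[0,0,0]]
  ]
}}

```text
time_s: 18.0
position: [536.1, 192.1, 45.4]
tool_rot: [-1.544, 0.006, -1.833]
force: [10.4, -0.1, -0.7]
opening: 0.273
```

Run:
```python
from h import *
s=avg(5); plan(*tgt(0,-42.2,13.0,0.2),1,n=2,start=s)
p,d=manip.read_camera("scene"); cv2.imwrite("pics/scene5.png",p)
t,_=manip.read_camera("top"); cv2.imwrite("pics/top5.png",t)
cv2.imwrite("pics/crop9.png",cv2.hconcat([cv2.resize(p[290:360,185:260],(400,373),interpolation=cv2.INTER_CUBIC),cv2.resize(t[183:258,118:198],(400,373),interpolation=cv2.INTER_CUBIC)]))
```

```text
t 18.25 th 1.54 cx -42.33 zc 13.61 y 0.40 rv -0.02 0.33 | Fa 9.27 Fb 2.01 Fz -0.86 T [-0.12 -1.5  -0.08] | std [0.01 0.06 0.02 0.01 0.01 0.   0.44 0.27 0.29] op 0.274
[[1, [0.01, 0.08, 0.02], [-0.013, 0.0, -0.003]], [1, [0.01, 0.08, 0.03], [-0.013, 0.0, -0.003]]]
```

View pics/crop9.png

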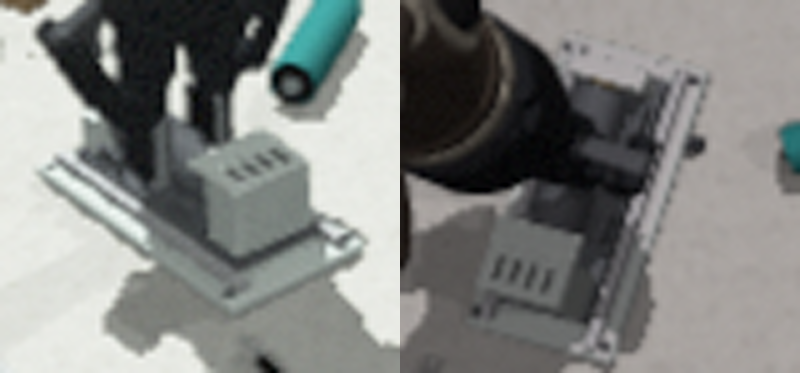

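Level to 1.5° with the nub behind the stop (top crop: nub end against the stop; scene: flat end under the hood), and Fz is steady. Next I'll level fully, let the spring push it toward the stop, then press down lightly.

Request:
{"method": "step_arm", "body": {
  "commands": [
    [1,[0.01,0.06,0.07],[-0.013,0,0]],
    [1,[0.01,0.05,0.07],[-0.013,0,0]],
    [1,[0,0,0],[0,0,0]]
  ]
}}

```text
time_s: 18.73
position: [536.7, 191.9, 44.6]
tool_rot: [-1.571, 0.006, -1.833]
force: [6.8, 0.8, 2.5]
opening: 0.272
```

Run:
```python
from h import *
s=avg(5); plan(*tgt(0,-40.8,12.8,0.2),1,n=2,start=s)
```

```text
t 18.98 th -0.01 cx -41.87 zc 13.82 y 0.35 rv -0.00 0.33 | Fa 7.33 Fb 1.95 Fz 1.54 T [-0.03 -1.27 -0.11] | std [0.   0.01 0.01 0.01 0.   0.   0.43 0.62 0.36] op 0.270
[[1, [0.01, 0.05, 0.05], [0.0, 0.0, -0.003]], [1, [0.01, 0.05, 0.05], [0.0, 0.0, -0.003]]]
```

Request:
{"method": "step_arm", "body": {
  "commands": [
    [1,[0.01,0,0.1],[0,0,0]],
    [1,[0,0,0],[0,0,0]]
  ]
}}

```text
time_s: 19.23
position: [537.0, 191.8, 44.6]
tool_rot: [-1.572, 0.006, -1.833]
force: [6.4, 1.4, 3.3]
opening: 0.27
```

Run:
```python
from h import *
s=avg(6)
p,d=manip.read_camera("scene"); cv2.imwrite("pics/scene6.png",p);np.save("pics/scene6_d.npy",d)
t,dt=manip.read_camera("top"); cv2.imwrite("pics/top6.png",t);np.save("pics/top6_d.npy",dt)
P,u,v=cloud("top",dt); q=P-M; X=q@A;Y=q@B;Z=q[:,2]
for x in range(-36,42,3):
    k=(abs(X-x)<2)&(abs(Y+2)<9)&(Z<60)&(Z>-5)
    if k.sum()>2: print(x,k.sum(),np.round(np.percentile(Z[k],[50,90]),1), np.round(np.median(Y[k]),1))
```

```text
t 19.52 th -0.09 cx -41.61 zc 13.85 y 0.30 rv 0.02 0.32 | Fa 5.91 Fb 2.42 Fz 2.88 T [ 0.17 -1.08 -0.13] | std [0.   0.01 0.01 0.   0.   0.   0.6  0.34 0.61] op 0.273
-36 14 [24.4 33.4] -5.2
-33 14 [23.5 27.3] -5.5
-30 14 [22.4 26.3] -4.6
-27 20 [24.5 26.9] -4.4
-24 15 [23.6 26.5] -3.8
-21 17 [23.6 27. ] -5.6
-18 17 [22.1 25.9] -5.6
-15 16 [21.3 25.9] -4.9
-12 4 [22.1 25.3] -7.0
18 4 [18.7 22.3] -8.8
21 7 [20.2 21.9] -6.6
24 12 [22.1 25.8] -5.6
27 18 [23.7 27.1] -6.6
30 20 [23.9 27.2] -5.7
33 17 [23.9 26.6] -5.9
36 13 [20.8 26.5] -5.9
39 13 [ 7.  15.1] -4.8
```

```bash
cat > fit.py <<'E'
from h import *
from scipy.optimize import least_squares
def fit(dt,lim=11):
    P,u,v=cloud("top",dt); q=P-M; X=q@A;Y=q@B;Z=q[:,2]
    k=(abs(X)<37)&(abs(X)>lim)&(abs(Y+1)<12)&(Z>14)&(Z<34)&~((X<-33)&(Z>29))
    X,Y,Z=X[k],Y[k],Z[k]
    def res(x): return np.hypot(Y-x[0]-x[2]*X/30,Z-x[1]-x[3]*X/30)-13
    r=least_squares(res,[0,13,0,0],loss='soft_l1'); J=r.jac; cov=np.sqrt(np.diag(np.linalg.inv(J.T@J))*np.mean(r.fun**2))
    print("axis y %.2f z %.2f  dy/30mm %.2f dz/30mm %.2f"%tuple(r.x),"se",np.round(cov,2),"n",k.sum())
if __name__=="__main__":
    fit(np.load("pics/top6_d.npy"))
    # floor ref from first pic
    P,u,v=cloud("top",np.load("pics/top1_d.npy")); q=P-M; k=(abs(q@A)<25)&(abs(q@B)<10); print("floor z",np.median(q[k][:,2]),"table",)
E
python3 fit.py
```

```text
axis y 1.57 z 13.10  dy/30mm 0.32 dz/30mm 0.08 se [0.37 0.29 0.42 0.33] n 161
floor z 0.5953648454516056 table
```

Run:
```python
from h import *
P,u,v=cloud("top",np.load("pics/top1_d.npy")); q=P-M; X=q@A;Y=q@B;Z=q[:,2]
for y in range(-42,44,4):
    k=(abs(X)<18)&(abs(Y-y)<2); print(y,k.sum(),np.round(np.percentile(Z[k],[5,50,95]),1))
where()
```

```text
-42 21 [-17.7 -15.8 -12.5]
-38 38 [-18.2 -14.6  -6.8]
-34 23 [-12.7  -7.9  -6.5]
-30 38 [-9.8 -6.2 -1. ]
-26 22 [-6.4 -2.5  0.2]
-22 32 [-5.3 -1.9  2.9]
-18 20 [-1.   1.2  3.4]
-14 22 [-2.6 -0.2  2.4]
-10 24 [-3.8  0.2  3.6]
-6 25 [-2.   0.6  2.4]
-2 22 [-1.9 -0.2  3.6]
2 24 [-1.8  1.4  2.9]
6 24 [-3.2  0.   2.3]
10 19 [-1.9  0.2  2.5]
14 27 [-2.9 -0.2  2.6]
18 19 [-3.4 -0.2  2.7]
22 22 [-2.8 -0.9  1.9]
26 19 [-4.3 -0.8  0.7]
30 16 [-5.5 -2.7  0.5]
34 21 [-10.3  -7.3  -5.4]
38 6 [-11.7  -9.   -7.7]
42 14 [-18.6 -15.9 -12.4]
t 19.62 th -0.09 rv [0.01 0.32] cx -41.61 zc 13.85 y 0.32 | F a 6.0 b 2.6 z 2.4 T [ 0.18 -1.1  -0.14] op 0.271
```

Cell fit: axis at about 12.5–13 mm above the floor and level. It bears about 4 N on the floor with the nub on the stop. Releasing gently.

Request:
{"method": "step_arm", "body": {
  "commands": [
    [0.4,[0,0,0],[0,0,0]],
    [0.3,[0,0,0],[0,0,0]],
    [0.2,[0,0,0],[0,0,0]],
    [0.1,[0,0,0],[0,0,0]]
  ],
  "squeeze": 20
}}

```text
time_s: 20.12
position: [530.8, 190.0, 41.5]
tool_rot: [-1.585, -0.002, -1.832]
force: [-0.2, -0.4, -0.4]
opening: 0.45
```

Run:
```python
from fit import *
avg(5)
t,dt=manip.read_camera("top"); fit(dt)
```

```text
t 20.38 th -0.71 cx -46.48 zc 11.55 y -2.79 rv -0.03 -0.08 | Fa 0.25 Fb 0.03 Fz 0.27 T [-0.03 -0.02 -0.  ] | std [0.03 0.33 0.15 0.13 0.   0.02 0.14 0.34 0.53] op 0.448
axis y 1.91 z 12.95  dy/30mm 0.26 dz/30mm -0.05 se [0.38 0.29 0.42 0.31] n 145
```

Request:
{"method": "step_arm", "body": {
  "commands": [
    [0.0,[-0.1,-0.1,0.1],[0,0,0]],
    [-0.1,[-0.1,-0.5,0.1],[0,0,0]],
    [-0.1,[0,-2,0],[0,0,0]],
    [-0.1,[0,-4,0],[0,0,0]],
    [-0.1,[0,-4,0],[0,0,0]]
  ]
}}

```text
time_s: 21.05
position: [536.2, 191.4, 150.7]
tool_rot: [-1.581, -0.0, -1.832]
force: [0.2, 0.6, -0.2]
opening: 0.551
```

Request:
{"method": "step_arm", "body": {
  "commands": [
    [-0.1,[0,-2,-4],[0,0,0]],
    [-0.1,[0,-2,-5],[0,0,0]],
    [-0.1,[0,0,-5],[0,0,0]],
    [-0.1,[-5,0,0],[0,0,0]],
    [-0.1,[0,0,0],[0,0,0]]
  ]
}}

```text
time_s: 21.68
position: [414.8, 278.3, 192.0]
tool_rot: [-1.578, 0.003, -1.829]
force: [-0.3, -0.4, -0.7]
opening: 0.547
```

Run:
```python
from fit import *
st()
p,d=manip.read_camera("scene"); cv2.imwrite("pics/scene7.png",p)
t,dt=manip.read_camera("top"); cv2.imwrite("pics/top7.png",t); np.save("pics/top7_d.npy",dt); fit(dt,0)
for lo,hi in((-33,-12),(-12,12),(12,35)):
    P,u,v=cloud("top",dt); q=P-M; X=q@A;Y=q@B;Z=q[:,2]; k=(X>lo)&(X<hi)&(abs(Y-1.5)<5); print(lo,hi,np.median(Z[k]),k.sum())
cv2.imwrite("pics/crop10.png",cv2.hconcat([cv2.resize(p[290:360,185:260],(400,373),interpolation=cv2.INTER_CUBIC),cv2.resize(t[183:258,118:198],(400,373),interpolation=cv2.INTER_CUBIC)]))
```

```text
21.68 [414.8 278.3 192. ] [ -90.43    0.19 -104.79] F [-0.3 -0.4 -0.7] T [-0.02 -0.06  0.03] op 0.547 j [0.5  0.14 1.98 0.01 1.02 2.32]
axis y 1.59 z 13.00  dy/30mm -0.00 dz/30mm -0.16 se [0.26 0.2  0.37 0.29] n 304
-33 -12 24.800159587527148 33
-12 12 25.33148201785756 40
12 35 25.60605575533505 38
```

View pics/crop10.png

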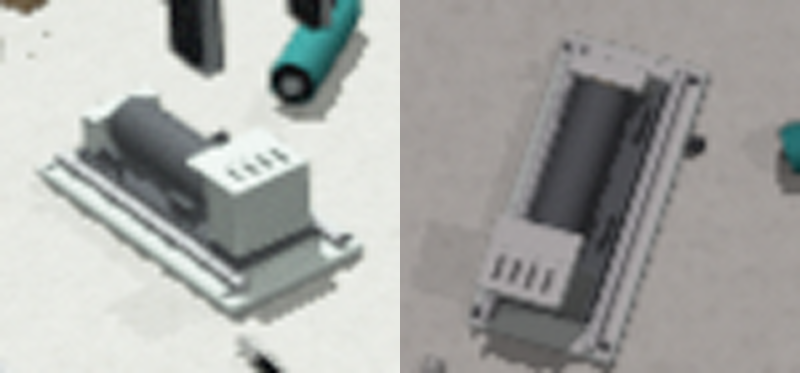

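Run:
```python
from fit import *
D={"top":[], "scene":[]}
for i in range(10):
    for n in D: D[n].append(manip.read_camera(n)[1])
for n in D:
    d=np.median(D[n],0); print(n)
    P,u,v=cloud(n,d.astype(np.float32)); q=P-M; X=q@A;Y=q@B;Z=q[:,2]
    if n=="top": fit(d,0); cy=1.6
    else: cy=3.0
    for lo,hi in((-33,-18),(-18,-5),(-5,8),(8,21),(21,35)):
        k=(X>lo)&(X<hi)&(abs(Y-cy)<5)&(Z>10); print(lo,hi,np.round(np.percentile(Z[k],[20,50,80]),2),k.sum())
P0,_,_=cloud("scene",np.median(D["scene"],0)); k=(abs(P0[:,0]-470)<60)&(abs(P0[:,1]-90)<30); print("table scene",np.median(P0[k,2]))
P0,_,_=cloud("top",np.median(D["top"],0)); k=(abs(P0[:,0]-470)<60)&(abs(P0[:,1]-90)<30); print("table top",np.median(P0[k,2]))
for n in ("top","scene"):
    for t in("timer","petri_dish"):
        for r in manip.masks_of(t,n)[:1]: print(n,t,r['bbox'])
```

```text
top
axis y 1.44 z 13.00  dy/30mm -0.02 dz/30mm -0.08 se [0.08 0.06 0.12 0.08] n 309
-33 -18 [25.04 25.57 26.29] 25
-18 -5 [25.17 25.73 26.44] 22
-5 8 [25.09 25.53 26.1 ] 20
8 21 [24.89 25.57 26.28] 23
21 35 [24.9  25.87 26.16] 23
scene
-33 -18 [23.38 24.19 24.36] 7
-18 -5 [23.48 24.25 24.69] 12
-5 8 [23.39 24.58 25.3 ] 11
8 21 [23.44 23.86 24.51] 12
21 35 [23.53 24.54 25.27] 13
table scene -1.248131642801165
table top 0.2905743060684196
top timer [216.5, 240.6, 244.1, 273.6]
top petri_dish [336.9, 273.2, 359.0, 296.8]
scene timer [281.7, 294.6, 306.2, 313.9]
scene petri_dish [355.8, 261.7, 372.2, 275.3]
```

Run:
```python
from h import *
st(); print(manip.hand_in())
```

```text
22.98 [414.1 275.8 189.8] [-9.0630e+01 -3.0000e-02 -1.0496e+02] F [0.6 0.2 0.1] T [-0.02 -0.01  0.01] op 0.551 j [0.5  0.15 1.98 0.01 1.02 2.32]
the job is handed in; nothing more can be done
None
```

The cell is seated in the charger bay, and I handed the job in at about 23 s of the 72 s allowed. I took the grey cell from the white rest and checked in an enlarged view that its flat end faced the hood. I then slid it in under the hood at 22° and felt the spring contact. I pressed the spring back about 7 mm, tipped the nub down behind the end stop, released it and moved the arm clear.

**Force:** the highest averaged reading was about 9.5 N on the spring and about 4 N on the floor. The highest single reading was about 10.5 N.

**Final position:** with depth averaged over 10 pictures, the cell's axis measures 13.0 mm above the bay floor and is level within about 0.2 mm over 60 mm. In the pictures the nub is at the stop and the flat end is under the hood.

**Other things on the worktop:** the arm made no contact near the timer or dish. Their detected positions in the last check differ from the first by only a few pixels, which is detector scatter.

**Checks that disagreed:**
- **Cameras:** the scene camera reads 1–2 mm differently from the top camera. It gave slightly lower heights, but still level.
- **Sideways position:** the top camera puts the cell about 1.5 mm off the bay's centre line, within the ±3.5 mm play between the rails.
- **Slip in the grip:** while the spring was pressed, the cell seems to have slid about 1 mm along the grip. The nub met the stop slightly earlier than worked out.

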